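# Load a worn brake pad under the sprung clip of the pad thickness gauge

### The arm

A 6-joint arm with a two-finger parallel gripper is mounted at the origin on a cart in front of the work surface, level with it; the furniture and walls round the work are solid. World frame = base frame: x ahead of the robot, y to its left, z up, the work surface at z = 0. Lengths are in m, angles in rad, forces in N, time in s.
With the tool pointing down it reaches from about 0.325 to 0.85 m from the base axis. Payload 4.4 kg.
Tool frame: the origin (TCP) lies on the centre line of the jaws, within the pads' length; the fingertips stand 11 mm ahead of it and the grasp point (between the pads) lies 8 mm behind it; z points along the fingers, y is the direction in which the jaws open and shut (so a half turn about z gives the same grasp; the last joint's range is limited). The gripper opens to 94 mm and grips with 3 to 60 N. Pads are 16 mm wide; open, the fingers measure 119 mm over their backs; the gripper's body (75 mm by 177 mm) begins 78 mm behind the grasp point.
Start: joints at [-1.258, 0.207, 1.542, -0, 1.393, -0.15], TCP at [0.257, -0.515, 0.216] pointing down, gripper open.
Joint ranges: [-2.73, 2.73], [-0.86, 2.22], [0.23, 2.46], [-1.11, 4.25], [0.08, 2.63], [-2.82, 2.82]. Speed limits (rad/s): [2.79, 2.79, 3.14, 3.14, 3.14, 3.14].

### API

Orientations are given as a 3x3 rotation matrix whose columns are the frame's x, y, z axes.
In Python, from rig import sense, camera, hand_in gives the robot as it stands. The module is installed in compiled form; this text tells all that it offers.
- The arm moves only by the shell command python3 -m jog 'ROWS' [OPENING]. ROWS is JSON, a list of rows, each a list of 6 numbers: the shift along the world's x, y, z in mm, then the turn, a rotation vector about the world's x, y, z in rad. In form: [[dx, dy, dz, wx, wy, wz], ...]. A call has 1 to 12 rows; each row shifts and turns the pose as measured when the row begins; what a row does not reach is not made up. A row lasts 1/8 s, in which the tool goes at most 62.5 mm and 10.7 degrees, less where a joint would pass 70% of its speed; a pose out of reach is approached as far as the arm can. A call with a gripper value outside its range is refused whole. OPENING is the opening, from -1 (shut) to 1 (fully open), set as the call begins (- or left out, the last holds). The fingers move at their own pace and stop on an object; the grip force is fixed at half the most. Time passes only in rows, so rows that do not move let the fingers close. It gives the time, the measured TCP pose, the force and the opening at its end, in the units of the state.
- sense(): the state, without advancing time (a new reading comes with each control period).
- camera(name): name is "scene" or "top"; returns a dict with "pixels" (384x512x3 uint8, red, green, blue), "range_z" (384x512 float32, m along the optical axis (not along the pixel's ray), 0 where there is no reading), "fovy" (degrees; the focal length in pixels is half the picture's height over the tangent of half this angle, whatever the lens; pixels are square), "cx", "cy" (the principal point, pixels), "R" (3x3) and "t" (3): a world point X has camera coordinates R X + t. Camera axes: x right, y down, z forward; pixel columns grow to the right and rows downward; lengths in m; the calibration is good to about 2 mm. A picture is of the moment at which its call begins.
- hand_in(): hands the job in, once; it reports no verdict.
The state is a dict: "time_s": time; "joints": joint angles; "joint_vel": joint speeds; "effort": joint torques, N m; "eef_pos": TCP position; "tcp_rot": TCP orientation; "contact_force": force on the tool from outside, world axes, zero at the start; "ft_torque": the same for the moment, N m; "finger_gap": finger opening in m.
Only numpy, scipy, OpenCV 4.12 (cv2) and the standard library are available. Lean on these libraries where they do the work, as an engineer would, in place of code of your own. Each camera call takes 0.05 s, during which the arm holds its last target.

### The job

The worn brake pad lies in the guide lane of the pad thickness gauge, just short of the clip. Press the gauge's red thumb bar down with one fingertip so that the clip's nose lifts, and while you keep it held down push the pad along the lane with the other fingertip, beneath the nose and fully home against the end stop; then let the bar up so that the clip settles on the pad, and move clear. Push the pad only, never pick it up, and leave the spare pad, the marker and the pliers where they are.

Things in the scene. Friction and masses are not known exactly. Their poses are not given: they have to be found in the camera images.
- pad_gauge: Fixed brake-pad gauge: blue base 216 x 142 x 8 mm, aluminium stage with its flat top 20 mm above the console. Origin on the console top, on the lane's centre line under the clip's nose; +x along the lane in the pushing direction, +y towards the thumb bar, z up (gauge frame). White scale plate, 50 mm wide, 80 mm high, upright at x = 37, y = 46 mm. Nothing stands over the lane but the clip.
- lane_mouth (a point): Point on the stage top (gauge x = -150, y = 0, z = 20 mm) near the open end of the guide lane, which ends at x = -164 mm. The lane lies between two steel rails 5 mm high: 49 mm apart from x = -20 mm to the end stop, flaring to about 59 mm apart here.
- end_stop (a point): Middle of the dark steel end stop's face at stage level (gauge x = 30, y = 0, z = 20 mm); the stop is 60 mm wide and 10 mm high and square to the lane.
- clip_hinge (a point): Middle of the clip's hinge, a steel tube 12 mm thick along gauge x at y = 46, z = 27 mm, from x = -157 to 30 mm, between two end cheeks 35 mm high (outer faces at x = -165 and 36 mm). It lies between the lane and the thumb bar.
- clip (a joint): Angle of the sprung clip, rad: 0 at rest, nose on the stage; grows as the thumb bar is pressed; 0.46 = bar down on its buffers (nose 18 mm above the stage). The nose clears the pad above about 0.28 and reads about 0.26 resting on it. The spring always closes it: about 4 N at the bar's middle to start, 9 N fully down. The blunt nose blocks the pad when down.
- thumb_bar (a point): Centre of the top face of the clip's red thumb bar, 118 mm long along gauge x (-155 to -38 mm), 28 mm wide. It tips about the hinge, so a fingertip may slide along it at one depth. At rest it slants up away from the lane (edges about 27 and 39 mm above the console); fully pressed it is level, top 22 mm above the console (2 mm above the stage), spanning gauge y = 56 to 84 mm.
- foot (a point): Underside of the clip's nose, 16 mm along the lane and 8 mm across; at rest on the stage at gauge x = 0, y = 5 mm; lifts with the clip. Its arm, 18 mm wide along x, runs from there over the rail to the hinge.
- worn_pad: Brake pad flat in the lane, 80 mm (its x, along the lane) x 46 mm, 11 mm thick, 0.2 kg: dark steel backing 6 mm thick below, its corners notched so that its flat ends are 36 mm wide, and a grey-brown lining 75 x 43 mm, 5 mm thick, on top. Origin at the centre of its underside. Its leading edge starts 16 to 36 mm before the nose's centre.
- seat (a point): Where the pad's origin lies when the pad is home: on the stage, 40 mm before the end stop (gauge x = -10, y = 0, z = 20 mm). Axes as the gauge's.
- spare_pad: New brake pad with green backing, 80 x 46 x 17 mm, loose on the console beside the gauge, origin at the centre of its underside; bystander.
- tyre_marker: White and yellow marker pen, 126 mm long (its y), 17 mm thick, loose on the console, origin under its centre; bystander.
- weight_pliers: Pliers with red handles, 162 mm long (its y), 65 mm wide, 18 mm high, loose on the console, origin under its centre; bystander.

How it is judged:
On the way, in this order (a step that is already met when the one before it is completed fails the run):
1. the thumb bar is held down by a finger, clip open, before the pad has gone beneath the nose (value of joint clip above 0.29 rad and contact force between the fingers and pad_gauge above 1 N and x of worn_pad in the frame of seat below -0.035 m), for 0.2 s.
2. the pad is home against the end stop while a finger still holds the clip open (value of joint clip above 0.28 rad and contact force between the fingers and pad_gauge above 1 N and x of worn_pad in the frame of seat between -0.004 and 0.004 m and y of worn_pad in the frame of seat between -0.004 and 0.004 m), for 0.2 s.
At the end, for the whole second after the job is handed in: The worn pad lies flat on the stage, at rest, within 4 mm of its seat (against the end stop) and straight in the lane within 0.08 rad; the clip has been let go and rests on the pad (joint clip between 0.22 and 0.285 rad, still) (x of worn_pad in the frame of seat between -0.004 and 0.004 m and y of worn_pad in the frame of seat between -0.004 and 0.004 m and z of worn_pad in the frame of seat between -0.002 and 0.002 m and angle between worn_pad's own z axis and vertical below 0.05 rad and angle between the x axis of worn_pad and the x axis of pad_gauge, either way round below 0.08 rad and value of joint clip between 0.22 and 0.285 rad and velocity of joint clip below 0.05 rad/s and linear speed of worn_pad below 0.01 m/s); the robot touches nothing.
It fails at once if the worn pad is lifted off the stage by more than 6 mm or tipped by more than 0.2 rad (z of worn_pad in the frame of seat above 0.006 m or z of worn_pad in the frame of seat below -0.006 m or angle between worn_pad's own z axis and vertical above 0.2 rad).
It fails at once if the spare pad, the marker or the pliers are moved by more than 10 mm (distance of any of spare_pad, tyre_marker, weight_pliers from where it was at the start of the episode above 0.01 m).
It also fails if it takes over 43 s, if anything falls off the work surface, if the arm or the gripper's body presses on something with over 40 N, if the wrist force passes 120 N, or if a joint passes its speed limit or range.

## Working session

There is one attempt and no reset: what is moved stays moved. The work goes in short steps, Python scripts to look and compute and a shell command to move; the robot and the scene stay as the last step left them, time stands still between calls to the robot, and variables do not carry over. Pictures are saved under pics/ and viewed, and the job is handed in when it is done.

```bash
mkdir -p pics; cat > h.py <<'E'
import numpy as np, cv2
from rig import sense, camera
def snap(name,tag):
    c=camera(name); np.savez(f'{tag}.npz',**{k:np.array(v) for k,v in c.items()})
    cv2.imwrite(f'pics/{tag}.png',c['pixels'][:,:,::-1]); return c
def load(tag): return dict(np.load(f'{tag}.npz'))
def f(c): return c['pixels'].shape[0]/2/np.tan(np.radians(float(c['fovy']))/2)
def world(c,u,v,z=None):
    F=f(c); d=np.array([(u-c['cx'])/F,(v-c['cy'])/F,1.0]); R=c['R'];t=c['t']
    o=-R.T@t; w=R.T@d
    if z is not None: return o+w*(z-o[2])/w[2]
    r=c['range_z'][int(round(v)),int(round(u))]; return o+w*r
def proj(c,X):
    p=c['R']@np.array(X)+c['t']; return f(c)*p[0]/p[2]+c['cx'],f(c)*p[1]/p[2]+c['cy']
def crop(tag,u0,u1,v0,v1,s,out):
    im=cv2.imread(f'pics/{tag}.png')[v0:v1,u0:u1]
    cv2.imwrite(f'pics/{out}.png',cv2.resize(im,None,fx=s,fy=s,interpolation=cv2.INTER_CUBIC))
E
python3 - <<'E'
from h import *
snap('top','top0');snap('scene','sc0')
s=sense();print({k:np.round(v,3).tolist() for k,v in s.items()})
E
```

```text
{'time_s': 0.1, 'joints': [-1.259, 0.207, 1.543, 0.0, 1.393, -0.15], 'joint_vel': [0.001, -0.004, -0.003, 0.0, -0.001, -0.001], 'effort': [0.0, -37.187, -28.229, 0.07, 0.031, -0.0], 'eef_pos': [0.256, -0.514, 0.215], 'tcp_rot': [[0.895, 0.446, -0.001], [0.446, -0.895, 0.002], [0.0, -0.002, -1.0]], 'contact_force': [-0.74, 0.922, 0.44], 'ft_torque': [-0.014, 0.027, -0.073], 'finger_gap': 0.094}
```

View pics/top0.png

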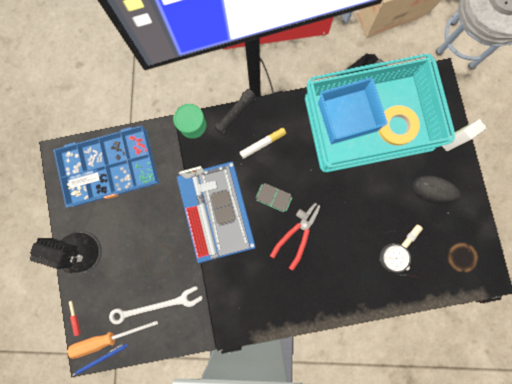

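View pics/sc0.png

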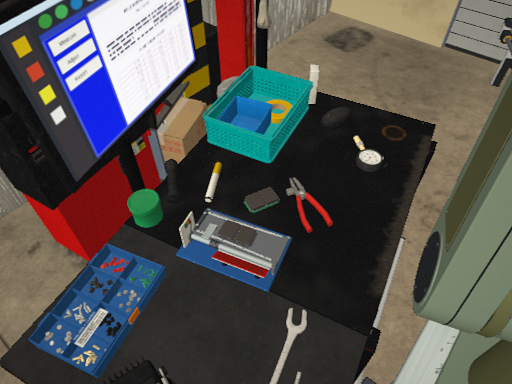

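```bash
python3 - <<'E'
from h import *
crop('top0',165,330,150,275,4.8,'t1'); crop('sc0',165,345,170,300,4.4,'s1')
c=load('top0'); print(-c['R'].T@c['t'],f(c)); c=load('sc0'); print(-c['R'].T@c['t'],f(c))
E
```

```text
[ 0.48194972 -0.04714457  0.92111488] 383.95282709292974
[0.21514856 0.39717296 0.71279302] 381.64623897626745
```

View pics/t1.png

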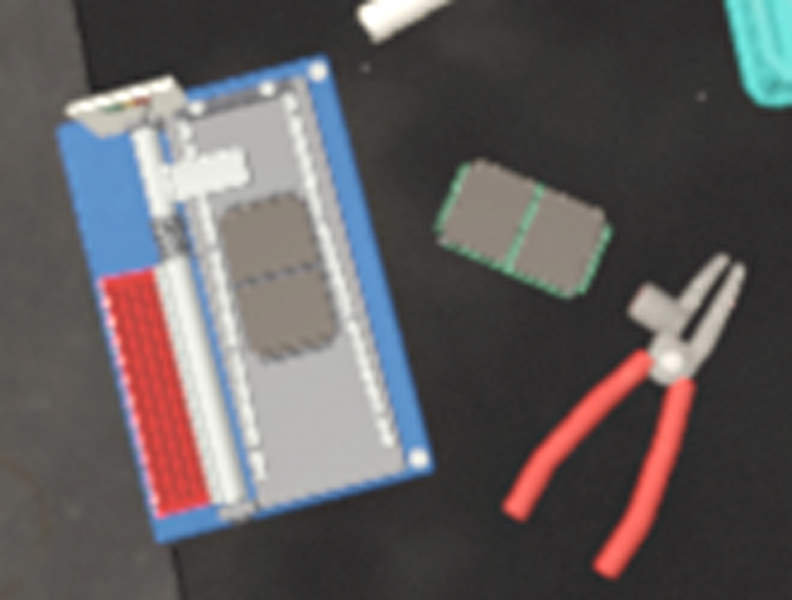

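View pics/s1.png

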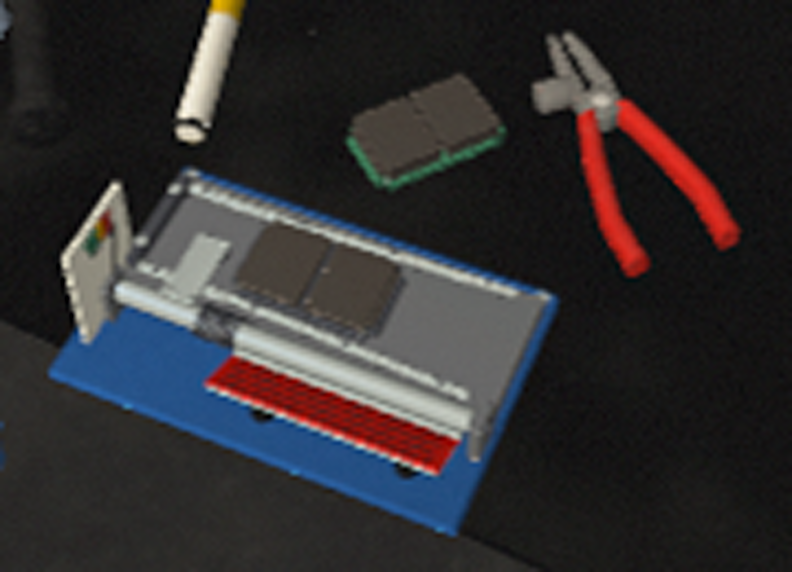

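```bash
cat > fit.py <<'E'
from h import *
from scipy.optimize import least_squares
c=load('top0');s=load('sc0')
def T(p): return (165+(p[0]+.5)/4.8-.5,150+(p[1]+.5)/4.8-.5)
def S(p): return (165+(p[0]+.5)/4.4-.5,170+(p[1]+.5)/4.4-.5)
red=[(-38,82.3,39.4),(-38,57.2,27),(-155,82.3,39.4),(-155,57.2,27)]
tp=[(100,278),(155,268),(158,518),(213,503)]
sp=[(205,385),(235,357),(440,473),(462,435)]
base=[(1,-1),(-1,-1),(-1,1),(1,1)]
tb=[(325,57),(432,465),(160,542),(60,130)]
sb=[(187,168),(556,297),(457,532),(50,375)]
def G(p,q):
    a=p[2];return np.array([p[0]+np.cos(a)*q[0]-np.sin(a)*q[1],p[1]+np.sin(a)*q[0]+np.cos(a)*q[1],q[2]])/1000
def pts(p):
    L=[]
    for q,t,u in zip(red,tp,sp): L+=[(c,q,T(t)),(s,q,S(u))]
    for b,t,u in zip(base,tb,sb):
        q=(p[3]+108*b[0],p[4]+71*b[1],8); L+=[(c,q,T(t)),(s,q,S(u))]
    return L
def res(p): return np.concatenate([np.array(proj(k,G(p,q)))-np.array(t) for k,q,t in pts(p)])
if __name__=='__main__':
    x0=world(c,*T((215,172)),.03)*1000
    r=least_squares(res,[x0[0],x0[1],.3,-64,20],loss='soft_l1')
    print(r.x,np.round(r.fun.reshape(-1,2),1).tolist())
    np.save('g.npy',r.x); p=r.x
    for nm,k,P in [('top',c,T),('scene',s,S)]:
        L=[(245,205),(300,195),(337,345),(262,358)] if nm=='top' else [(237,278),(262,225),(402,268),(378,335)]
        for q in L:
            w=world(k,*P(q),.031)*1000; d=w[:2]-p[:2]; a=p[2]
            print(nm,q,np.round([np.cos(a)*d[0]+np.sin(a)*d[1],-np.sin(a)*d[0]+np.cos(a)*d[1]],1))
    # overlay
    for nm,k,(u0,v0,sc),out in [('top0',c,(165,150,4.8),'ot'),('sc0',s,(165,170,4.4),'os')]:
        im=cv2.imread('pics/'+('t1' if nm=='top0' else 's1')+'.png')
        for poly in [[(30,-30,20),(30,30,20),(30,30,30),(30,-30,30)],[red[0],red[1],red[3],red[2]],[(-20,24.5,25),(30,24.5,25)],[(-20,-24.5,25),(30,-24.5,25)],[(-150,29.5,25),(-150,-29.5,25)],[(-157,46,33),(30,46,33)],[(-8,5,22),(8,5,22)],[(-164,20,20),(-164,-20,20)]]:
            P=[((np.array(proj(k,G(p,q)))+.5-[u0,v0])*sc-.5).astype(int) for q in poly]
            cv2.polylines(im,[np.array(P)],len(P)>2,(0,255,255),1)
        cv2.imwrite('pics/'+out+'.png',im)
E
python3 fit.py
```

```text
[ 6.08681289e+02  6.92004365e+01  2.87316260e-01 -6.03602403e+01
  2.08715532e+01] [[-0.0, 0.8], [0.1, -0.6], [-0.1, 0.6], [-0.6, -0.6], [0.2, 0.1], [-0.2, -0.4], [0.1, 0.2], [-0.6, 1.0], [-0.0, -0.4], [-0.8, -1.0], [0.9, 1.4], [1.3, -0.6], [-0.4, 1.1], [0.1, 0.2], [-1.3, -0.2], [-0.9, -0.5]]
top (245, 205) [-19.    5.8]
top (300, 195) [-21.3 -21.4]
top (337, 345) [-96.8 -20.2]
top (262, 358) [-93.4  16.5]
scene (237, 278) [-21.6  19. ]
scene (262, 225) [-18.5 -15. ]
scene (402, 268) [-94.  -18.3]
scene (378, 335) [-98.8  22.3]
```

View pics/ot.png

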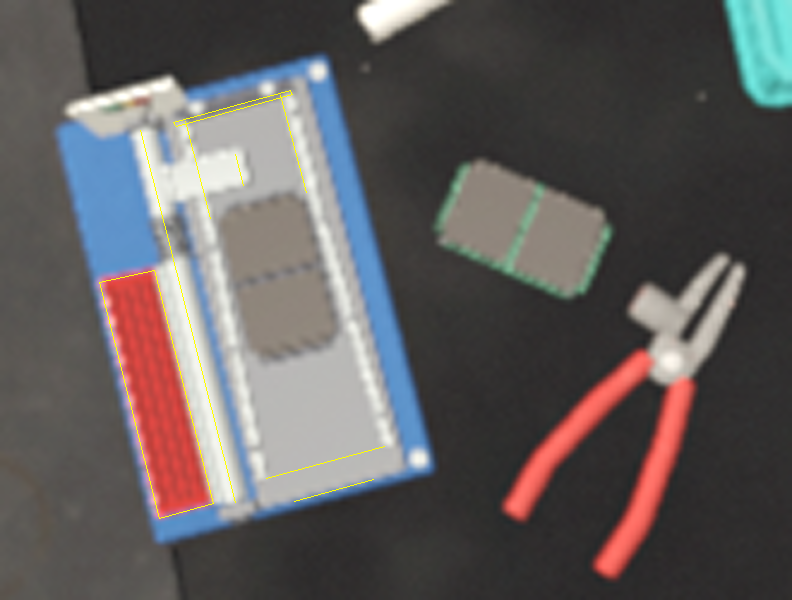

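View pics/os.png

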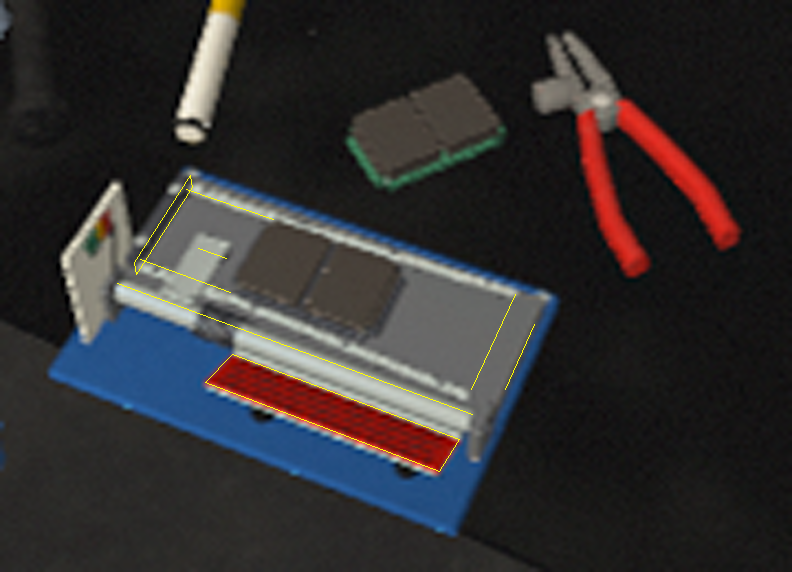

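```bash
python3 -m jog '[[19,48,0,0,0,-0.015],[19,48,0,0,0,-0.015],[19,48,0,0,0,-0.015],[19,48,0,0,0,-0.015],[19,48,0,0,0,-0.015],[19,48,0,0,0,-0.015],[19,48,0,0,0,-0.015],[19,48,0,0,0,-0.015],[19,48,0,0,0,-0.015],[19,48,0,0,0,-0.015],[19,48,0,0,0,-0.015],[19,48,0,0,0,-0.015]]' 0.234
cat > st.py <<'E'
from h import *
s=sense();p=np.load('g.npy');a=p[2]
d=s['eef_pos'][:2]*1000-p[:2] if isinstance(s['eef_pos'],np.ndarray) else np.array(s['eef_pos'][:2])*1000-p[:2]
R=np.array(s['tcp_rot']);y=R[:,1]
print('t',s['time_s'],'gauge xy',np.round([np.cos(a)*d[0]+np.sin(a)*d[1],-np.sin(a)*d[0]+np.cos(a)*d[1]],1),'z',round(s['eef_pos'][2]*1000,1),'yaw err',round((np.arctan2(y[1],y[0])-a-np.pi/2+np.pi/2)%np.pi-np.pi/2,4),'zaxis',np.round(R[:,2],3),'yax',np.round(y,3),'F',np.round(s['contact_force'],1),'gap',s['finger_gap'],'j6',s['joints'][5])
E
python3 st.py
```

```text
time_s: 1.6
eef_pos: [0.4846, 0.0799, 0.2104]
tcp_rot: [[0.964, 0.265, -0.002], [0.265, -0.964, 0.006], [-0.001, -0.007, -1.0]]
contact_force: [1.2, -0.7, 0.2]
finger_gap: 0.0583
t 1.6 gauge xy [-115.9   45.4] z 210.4 yaw err -0.0193 zaxis [-0.002  0.006 -1.   ] yax [ 0.265 -0.964 -0.007] F [ 1.2 -0.7  0.2] gap 0.058273413467101104 j6 1.2840974631505153
```

```bash
python3 -m jog '[[0,-5,-60,-0.006,-0.002,0.019],[0,-5,-60,0,0,0],[0,0,0,0,0,0]]' >/dev/null
python3 st.py; python3 - <<'E'
from h import *
snap('top','top1');snap('scene','sc1')
crop('top1',165,330,150,275,4.8,'t2'); crop('sc1',165,345,150,300,4,'s2')
E
```

```text
t 1.975 gauge xy [-116.5   40. ] z 88.5 yaw err 0.0088 zaxis [ 0.003  0.001 -1.   ] yax [ 0.292 -0.956 -0.   ] F [-0.6  0.4  0.2] gap 0.057941308746089853 j6 1.2494007229250585
```

View pics/t2.png

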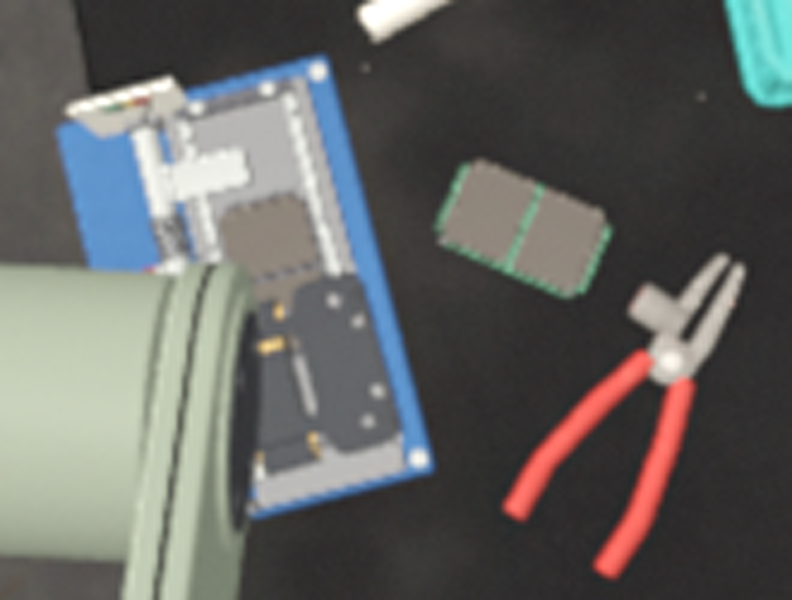

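View pics/s2.png

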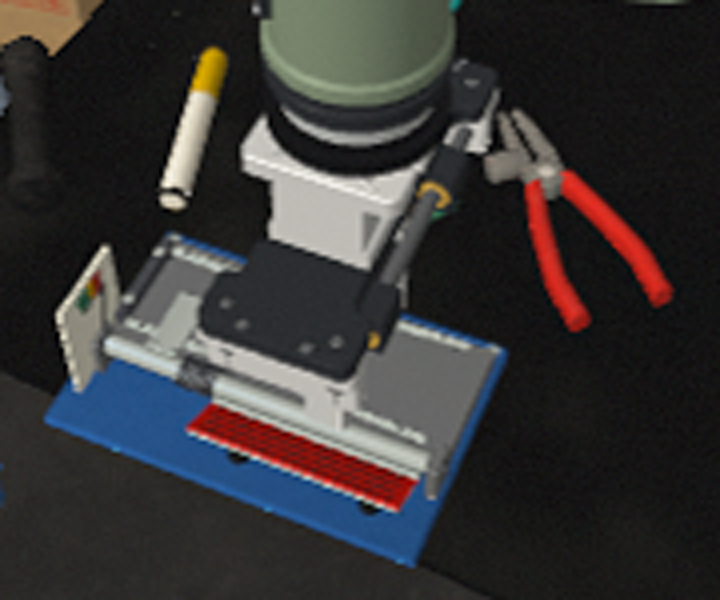

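```bash
python3 - <<'E'
from fit import *
p=np.load('g.npy');k=load('sc1')
for q in [(-116.5,75.4,77.5),(-108.5,81.5,77.5),(-124.5,81.5,77.5),(-108.5,69,77.5),(-124.5,69,77.5)]:
    print(q,(np.array(proj(k,G(p,q)))-[165,150]+.5)*4)
E
python3 - <<'E'
from h import *
crop('sc1',230,265,235,265,16,'s3')
E
```

```text
(-116.5, 75.4, 77.5) [332.26239678 429.88112998]
(-108.5, 81.5, 77.5) [311.85837859 434.36050172]
(-124.5, 81.5, 77.5) [342.39721311 445.73873354]
(-108.5, 69, 77.5) [322.53818562 413.77994478]
(-124.5, 69, 77.5) [352.82174472 424.92758023]
```

View pics/s3.png

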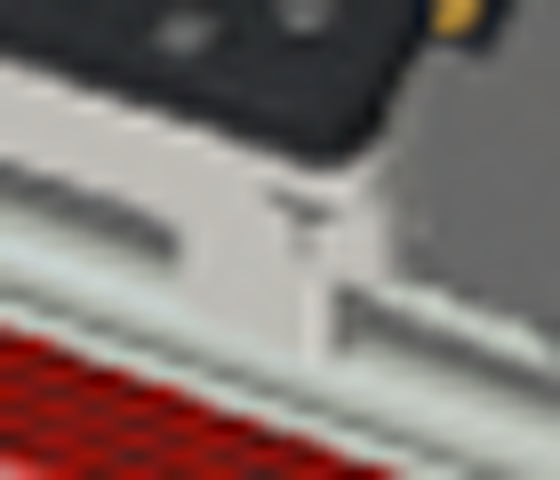

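```bash
python3 - <<'E'
from h import *
k=load('sc1');p=np.load('g.npy');a=p[2]
for u in [245,248]:
  for v in range(244,270):
    w=world(k,u,v)*1000; d=w[:2]-p[:2]
    print(u,v,np.round([np.cos(a)*d[0]+np.sin(a)*d[1],-np.sin(a)*d[0]+np.cos(a)*d[1],w[2]],1),k['pixels'][v,u])
E
```

```text
245 244 [-138.6  129.3  211. ] [148 147 144]
245 245 [-137.3  126.7  203.7] [195 192 186]
245 246 [-134.4  121.   191. ] [190 188 181]
245 247 [-134.8  122.   189.9] [192 189 183]
245 248 [-134.2  120.8  184.8] [190 187 182]
245 249 [-134.4  121.5  182.8] [189 187 181]
245 250 [-133.8  120.4  178. ] [189 188 182]
245 251 [-114.6   81.5  106.4] [187 187 181]
245 252 [-114.    80.7  101.4] [189 188 182]
245 253 [-114.6   82.   100.2] [189 186 181]
245 254 [-114.2   81.3   95.4] [188 187 181]
245 255 [-114.6   82.2   93.5] [190 192 187]
245 256 [-97.9  48.7  29.1] [191 199 193]
245 257 [-98.9  50.9  29.2] [177 182 175]
245 258 [-99.4  52.1  27.4] [141 146 139]
245 259 [-100.1   53.7   26.4] [156 161 155]
245 260 [-101.2   56.1   26.8] [181 186 176]
245 261 [-101.7   57.4   25.2] [134  37  33]
245 262 [-103.7   61.7   29.2] [96 22 18]
245 263 [-104.5   63.5   28.5] [134  21  19]
245 264 [-106.6   67.9   33. ] [98 28 27]
245 265 [-107.1   69.    31. ] [135  23  16]
245 266 [-108.6   72.4   33.4] [107  23  20]
245 267 [-110.1   75.5   35.3] [134  19  13]
245 268 [-112.4   80.3   40.6] [110
[... 521 characters left out ...]
2.3  101.2] [188 186 180]
248 255 [-120.4   81.3   95.9] [187 186 178]
248 256 [-120.2   81.1   91.9] [189 189 181]
248 257 [-105.4   50.1   32.2] [191 198 193]
248 258 [-105.7   51.    29.9] [178 185 176]
248 259 [-105.8   51.2   26.3] [149 153 146]
248 260 [-106.5   53.    25.6] [143 148 141]
248 261 [-108.    56.3   27.7] [180 185 176]
248 262 [-109.2   58.9   28.5] [129  50  44]
248 263 [-110.3   61.4   29.2] [101  17  14]
248 264 [-111.4   63.9   29.8] [133  19  10]
248 265 [-112.1   65.4   28.8] [102  22  18]
248 266 [-114.2   69.9   33.2] [132  19  15]
248 267 [-115.2   72.3   33.8] [107  20  18]
248 268 [-116.7   75.4   35.8] [149  19  14]
248 269 [-118.    78.4   37.6] [104  21  17]
```

```bash
python3 st.py; python3 - <<'E'
from h import *
k=snap('scene','sc2');p=np.load('g.npy');a=p[2]
for u in [244,246,248]:
  for v in range(252,264):
    w=world(k,u,v)*1000; d=w[:2]-p[:2]
    print(u,v,np.round([np.cos(a)*d[0]+np.sin(a)*d[1],-np.sin(a)*d[0]+np.cos(a)*d[1],w[2]],1))
E
python3 st.py
```

```text
t 2.075 gauge xy [-111.5   38.2] z 93.8 yaw err 0.0084 zaxis [ 0.015  0.001 -1.   ] yax [ 0.291 -0.957  0.004] F [0.2 0.5 0.8] gap 0.057877422330798164 j6 1.249438340157105
244 252 [-112.1   80.9  100.6]
244 253 [-112.1   81.1   97.3]
244 254 [-111.5   80.1   92. ]
244 255 [-95.6  48.5  31.3]
244 256 [-96.   49.6  29.4]
244 257 [-96.8  51.3  28.5]
244 258 [-97.1  52.3  26.2]
244 259 [-97.9  53.9  25.2]
244 260 [-98.8  56.1  25.3]
244 261 [-100.    58.6   26. ]
244 262 [-102.1   63.    30.2]
244 263 [-102.8   64.7   29.3]
246 252 [-284.5  426.   712.8]
246 253 [-115.8   80.1   98.2]
246 254 [-115.9   80.5   95.4]
246 255 [-116.2   81.4   93.3]
246 256 [-100.4   49.2   31.5]
246 257 [-101.    50.5   29.9]
246 258 [-101.8   52.3   29.3]
246 259 [-101.8   52.6   25.8]
246 260 [-102.6   54.3   24.9]
246 261 [-103.3   56.    24.1]
246 262 [-105.4   60.4   28.4]
246 263 [-106.4   62.8   28.7]
248 252 [-120.4   80.9  105.7]
248 253 [-120.5   81.3  102.9]
248 254 [-120.4   81.3   99.3]
248 255 [-119.8   80.1   93.6]
248 256 [-104.1   47.3   31. ]
248 257 [-105.    49.2   30.6]
248 258 [-105.5   50.5   28.9]
248 259 [-106.1   52.    27.7]
248 260 [-107.1   54.2   27.8]
248 261 [-108.    56.2   27.5]
248 262 [-109.    58.4   27.5]
248 263 [-110.6   62.    30.3]
t 2.125 gauge xy [-110.1   37.7] z 95.2 yaw err 0.0083 zaxis [ 0.018  0.001 -1.   ] yax [ 0.291 -0.957  0.005] F [ 0.2 -0.5  0.4] gap 0.05814357780903476 j6 1.249395960153531
```

```bash
python3 -m jog '[[-7,-5,0,0,0.018,-0.008]]' 0.36 >/dev/null
python3 st.py; python3 -m jog '[[0,0,0,0,0,0]]'>/dev/null;python3 st.py; python3 -m jog '[[0,0,0,0,0,0]]'>/dev/null;python3 st.py
```

```text
t 2.25 gauge xy [-116.4   34.1] z 98.1 yaw err 0.0001 zaxis [ 0.005  0.    -1.   ] yax [ 0.283 -0.959  0.001] F [-0.1  0.4  1. ] gap 0.06275758254881465 j6 1.2472857809517324
t 2.375 gauge xy [-115.3   33.2] z 100.2 yaw err -0.0009 zaxis [ 0.008  0.    -1.   ] yax [ 0.283 -0.959  0.002] F [-0.1 -0.  -0.5] gap 0.06393779390900729 j6 1.2473189769739774
t 2.5 gauge xy [-114.4   32.7] z 101.6 yaw err -0.0014 zaxis [ 0.011  0.    -1.   ] yax [ 0.282 -0.959  0.003] F [-0.3 -0.7 -0.8] gap 0.06405016463028396 j6 1.2473724645864848
```

```bash
python3 -m jog '[[-2,2,-22,0,0.006,0],[-2,1,-20,0,0.006,0]]' >/dev/null
python3 st.py; python3 -m jog '[[0,0,0,0,0,0]]'>/dev/null;python3 st.py; python3 -m jog '[[0,0,0,0,0,0]]'>/dev/null;python3 st.py
```

```text
t 2.75 gauge xy [-114.2   35.5] z 62.3 yaw err -0.0019 zaxis [ 0.007 -0.    -1.   ] yax [ 0.282 -0.96   0.002] F [ 0.7 -0.4 -0.2] gap 0.06402048358917767 j6 1.2539472241313054
t 2.875 gauge xy [-115.3   35.9] z 61.4 yaw err -0.002 zaxis [ 0.004 -0.    -1.   ] yax [ 0.281 -0.96   0.001] F [-0.   0.6  0.2] gap 0.06394427658590984 j6 1.2539657203098256
t 3.0 gauge xy [-114.6   35.7] z 62.2 yaw err -0.002 zaxis [ 0.006 -0.    -1.   ] yax [ 0.281 -0.96   0.002] F [-0.7  0.1 -0.2] gap 0.0641892437254114 j6 1.253938832197108
```

```bash
python3 -m jog '[[-3,-1,-10,0,0.006,0.002]]' >/dev/null
python3 st.py; python3 -m jog '[[-2,-1,-8,0,0.003,0]]'>/dev/null;python3 st.py; python3 - <<'E'
from h import *
snap('scene','sc3')
crop('sc3',165,345,150,300,4,'s4')
E
```

```text
t 3.125 gauge xy [-116.3   35. ] z 53.5 yaw err 0.0003 zaxis [ 0.003 -0.    -1.   ] yax [ 0.284 -0.959  0.001] F [0.5 0.1 0.2] gap 0.06389874071651733 j6 1.2496741242793505
t 3.25 gauge xy [-118.6   34.6] z 45.3 yaw err 0.0003 zaxis [ 0.001 -0.    -1.   ] yax [ 0.284 -0.959  0.   ] F [ 0.1  0.4 -0. ] gap 0.06390257335946772 j6 1.247403261647623
```

View pics/s4.png

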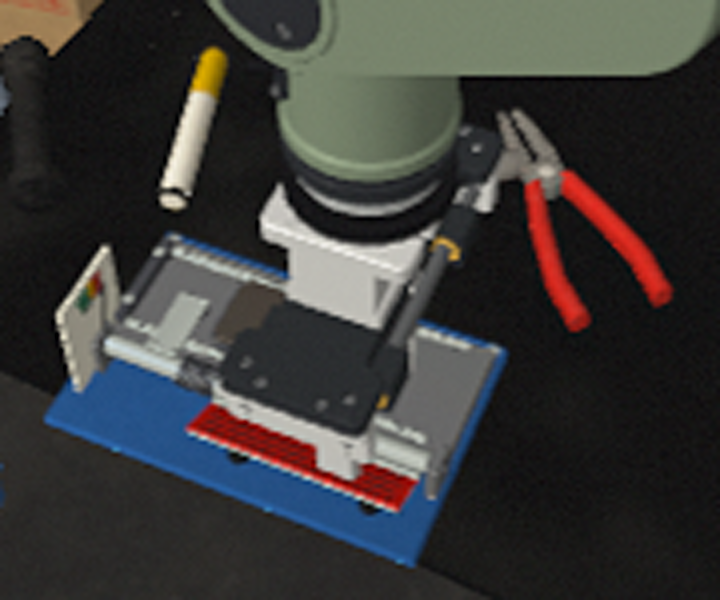

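The scene crop shows the left finger just above the red bar at about (337,475), and the pad unmoved with the nose down at (185,315). Next I press the bar.

```bash
python3 -m jog '[[0,0,-6,0,0,0]]' >/dev/null
python3 st.py; python3 -m jog '[[0,0,-5,0,0,0]]'>/dev/null;python3 st.py;python3 -m jog '[[0,0,-3,0,0,0]]'>/dev/null;python3 st.py; 
```

```text
t 3.425 gauge xy [-118.4   34.7] z 39.2 yaw err -0.0005 zaxis [ 0.     0.001 -1.   ] yax [ 0.283 -0.959 -0.001] F [-2.8  1.4  7.2] gap 0.06388493498674534 j6 1.2473466234387274
t 3.55 gauge xy [-118.3   34.7] z 34.8 yaw err -0.0002 zaxis [ 0.     0.001 -1.   ] yax [ 0.283 -0.959 -0.001] F [-2.5 -1.5  9.8] gap 0.0637269902724257 j6 1.2470733030288694
t 3.675 gauge xy [-118.2   34.3] z 32.7 yaw err 0.0003 zaxis [-0.  0. -1.] yax [ 0.284 -0.959 -0.   ] F [-4.9 -3.  19.8] gap 0.06369463700519619 j6 1.246715133786941
```

```bash
python3 -m jog '[[0,0,0.7,0,0,0]]' >/dev/null
python3 st.py; python3 - <<'E'
from h import *
snap('scene','sc4')
crop('sc4',165,345,150,300,4,'s5')
E
python3 st.py
```

```text
t 3.8 gauge xy [-118.3   34.5] z 34.2 yaw err 0.0003 zaxis [-0.001  0.001 -1.   ] yax [ 0.284 -0.959 -0.001] F [-3.2  1.1  7.4] gap 0.0640892246065185 j6 1.2464381407662988
t 3.85 gauge xy [-118.3   34.5] z 34.4 yaw err 0.0004 zaxis [-0.001  0.001 -1.   ] yax [ 0.284 -0.959 -0.001] F [-2.  -0.1  8.6] gap 0.06371457831968452 j6 1.2464420475221367
```

View pics/s5.png

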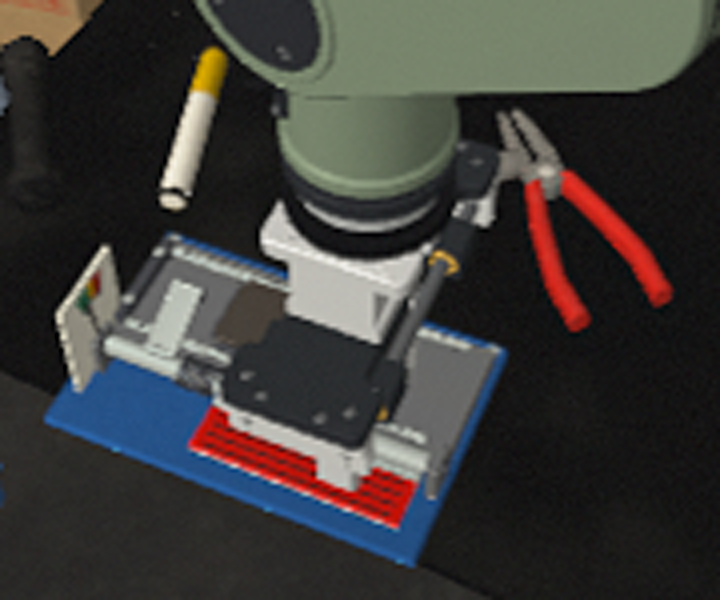

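```bash
python3 -m jog '[[5,1.5,-0.6,0,0,0],[5,1.5,-0.3,0,0,0]]' >/dev/null
python3 st.py; python3 -m jog '[[5,1.5,-0.3,0,0,0]]' >/dev/null
python3 st.py
```

```text
t 4.1 gauge xy [-111.9   34.7] z 34.0 yaw err 0.0027 zaxis [-0.011 -0.002 -1.   ] yax [ 0.286 -0.958 -0.001] F [-5.7 -1.7  8.4] gap 0.06416758574869182 j6 1.252304776379585
t 4.225 gauge xy [-108.8   34.8] z 33.8 yaw err 0.0038 zaxis [-0.017 -0.003 -1.   ] yax [ 0.287 -0.958 -0.002] F [-5.  -2.6  8.6] gap 0.06367259870582856 j6 1.255056991315834
```

```bash
python3 -m jog '[[6,1.7,-0.2,-0.003,-0.017,-0.004],[6,1.7,-0.2,0,-0.01,0]]' >/dev/null
python3 st.py; python3 -m jog '[[6,1.7,0,0,-0.01,-0.002]]' >/dev/null
python3 st.py
```

```text
t 4.475 gauge xy [-101.3   34.8] z 33.4 yaw err 0.0018 zaxis [-0.002 -0.009 -1.   ] yax [ 0.285 -0.958  0.008] F [-6.1 -2.6 10.1] gap 0.06393136940014432 j6 1.2691054221118998
t 4.6 gauge xy [-98.1  34.9] z 33.4 yaw err 0.0009 zaxis [ 0.001 -0.011 -1.   ] yax [ 0.284 -0.959  0.011] F [-8.4 -3.  11.2] gap 0.06377346055357332 j6 1.2742782746838184
```

```bash
python3 -m jog '[[6,1.7,0.3,0.012,-0.003,-0.002],[6,1.7,0.2,0.002,-0.007,-0.001]]' >/dev/null
python3 st.py; python3 -m jog '[[6,1.7,0,0.002,-0.007,-0.002]]' >/dev/null
python3 st.py;  python3 - <<'E'
from h import *
snap('scene','sc5')
crop('sc5',165,345,150,300,4,'s6')
E
```

```text
t 4.85 gauge xy [-91.4  35.2] z 33.7 yaw err 0.0003 zaxis [-0.003  0.001 -1.   ] yax [ 0.284 -0.959 -0.001] F [-7.2 -2.7  9.3] gap 0.06401954611984526 j6 1.264633544750672
t 4.975 gauge xy [-88.1  35.3] z 33.6 yaw err -0.0007 zaxis [-0.003  0.001 -1.   ] yax [ 0.283 -0.959 -0.002] F [-6.6 -3.2 10. ] gap 0.06371300919411589 j6 1.2670245567616074
```

View pics/s6.png

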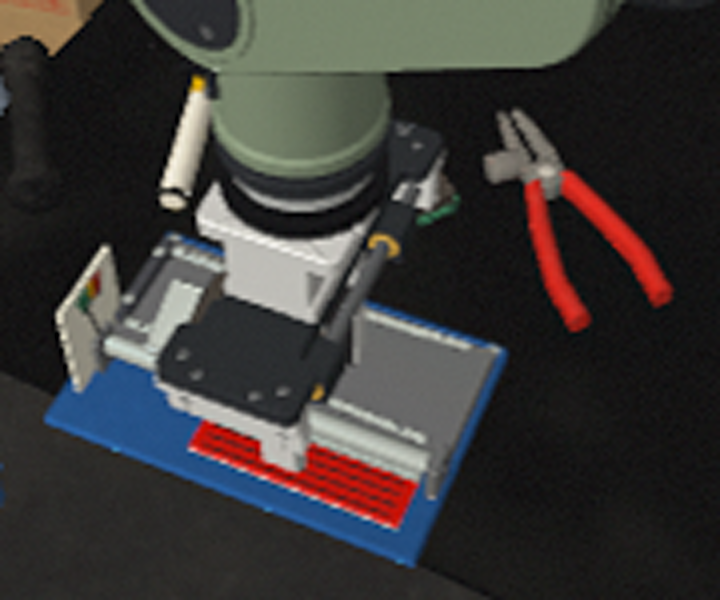

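```bash
python3 -m jog '[[6,1.6,0,0.001,-0.007,0],[6,1.6,0,0.001,-0.006,0],[6,1.6,0,0.001,-0.006,0]]' >/dev/null
python3 st.py; python3 -m jog '[[6,1.6,0,0.001,-0.006,0],[6,1.6,0,0.001,-0.006,0]]' >/dev/null
python3 st.py
```

```text
t 5.4 gauge xy [-77.6  35.3] z 33.5 yaw err 0.0021 zaxis [-0.004  0.    -1.   ] yax [ 0.285 -0.958 -0.001] F [-6.9 -2.8 10.1] gap 0.0641575820000182 j6 1.2714269071776112
t 5.65 gauge xy [-70.7  35.4] z 33.5 yaw err 0.004 zaxis [-0.005 -0.    -1.   ] yax [ 0.287 -0.958 -0.001] F [-6.5 -2.   9.6] gap 0.06374245384352945 j6 1.274277785074542
```

```bash
python3 -m jog '[[6,1.6,0,0.001,-0.007,-0.003],[5,1.4,0,0.001,-0.006,-0.002]]' >/dev/null
python3 st.py; python3 -m jog '[[5,1.4,0,0.001,-0.006,-0.001]]' >/dev/null
python3 st.py; python3 -m jog '[[4,1.1,0,0.001,-0.006,-0.001]]' >/dev/null
python3 st.py
```

```text
t 5.9 gauge xy [-64.7  35.4] z 33.5 yaw err 0.0008 zaxis [-0.005 -0.001 -1.   ] yax [ 0.284 -0.959 -0.   ] F [-6.6 -2.9  9.3] gap 0.0636731272217619 j6 1.2817590278787003
t 6.025 gauge xy [-62.2  35.5] z 33.5 yaw err 0.0007 zaxis [-0.005 -0.002 -1.   ] yax [ 0.284 -0.959  0.   ] F [-6.3 -2.4  8.4] gap 0.06380464862284639 j6 1.2837515671792201
t 6.15 gauge xy [-60.7  35.5] z 33.5 yaw err 0.0007 zaxis [-0.006 -0.002 -1.   ] yax [ 0.284 -0.959  0.   ] F [-6.4 -2.1  9.6] gap 0.06386942722706523 j6 1.2851343206483
```

```bash
python3 -m jog '[[5,1.4,0,0.002,-0.007,-0.001]]' >/dev/null
python3 st.py; python3 -m jog '[[5,1.4,0,0.001,-0.006,-0.001]]' >/dev/null
python3 st.py; python3 - <<'E'
from h import *
snap('scene','sc6')
crop('sc6',165,345,150,300,4,'s7')
snap('top','top6'); crop('top6',165,330,150,275,4.8,'t7')
E
```

```text
t 6.275 gauge xy [-58.8  35.5] z 33.4 yaw err 0.0006 zaxis [-0.007 -0.002 -1.   ] yax [ 0.284 -0.959 -0.   ] F [-10.4  -3.8  11.6] gap 0.06414794268722603 j6 1.285995890404739
t 6.4 gauge xy [-58.6  35.6] z 33.2 yaw err 0.0005 zaxis [-0.012 -0.004 -1.   ] yax [ 0.284 -0.959  0.   ] F [-13.1  -5.6  14.8] gap 0.0638983982700848 j6 1.288417491598352
```

View pics/s7.png

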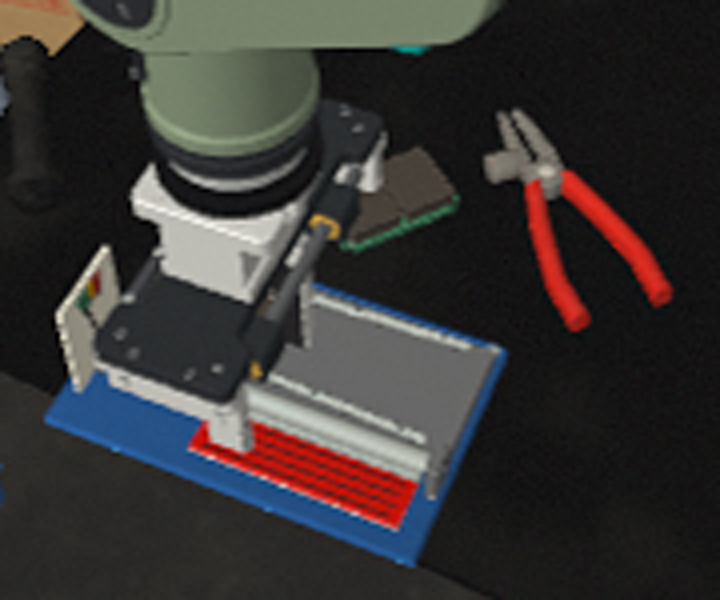

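View pics/t7.png

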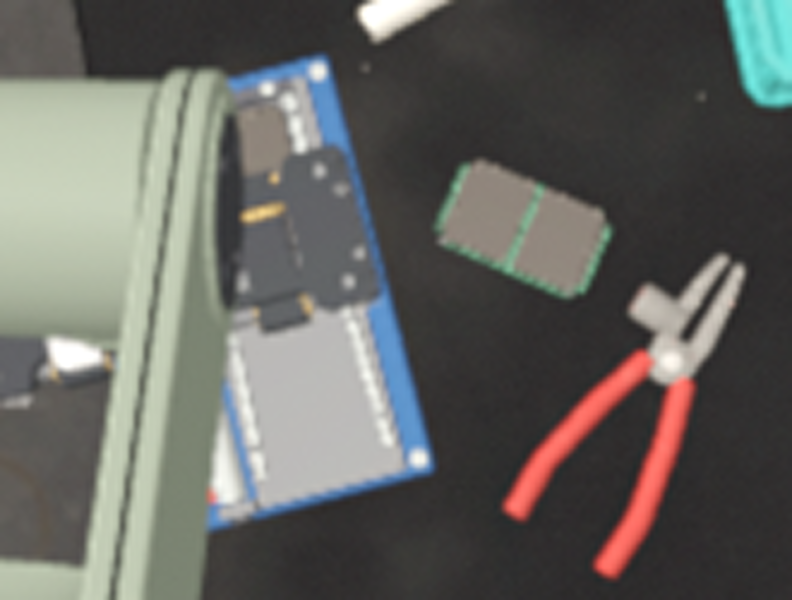

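```bash
python3 -m jog '[[7,2,0.2,0.004,-0.010,0],[7,2,0,0,-0.004,0]]' >/dev/null
python3 st.py
```

```text
t 6.75 gauge xy [-58.1  35.6] z 33.2 yaw err 0.0012 zaxis [-0.031 -0.008 -1.   ] yax [ 0.285 -0.959 -0.001] F [-16.7  -6.2  20.1] gap 0.06396022313023864 j6 1.2923544086649281
```

```bash
python3 -m jog '[[-6,-1.7,0.5,0,-0.01,0],[-6,-1.7,0.3,0.003,0,0]]' >/dev/null
python3 st.py; python3 -m jog '[[-1,-0.3,4,0.002,0,0],[0,0,4,0,0,0],[0,0,5,0,0,0],[0,0,8,0,0,0]]' >/dev/null
python3 st.py
```

```text
t 7.0 gauge xy [-64.1  34.8] z 38.0 yaw err -0.0013 zaxis [-0.006 -0.002 -1.   ] yax [ 0.282 -0.959 -0.   ] F [2.1 0.5 2. ] gap 0.06402508519329948 j6 1.2833503284618772
t 7.5 gauge xy [-66.8  35.1] z 58.6 yaw err -0.0013 zaxis [-0.01  0.   -1.  ] yax [ 0.282 -0.959 -0.003] F [ 0.1  0.4 -0. ] gap 0.06406619454380386 j6 1.2802992034172314
```

```bash
python3 -m jog '[[0,0,30,0,0,0],[0,0,50,0,0,0],[-20,-30,30,0,0,0],[-30,-50,0,0,0,0],[-30,-50,0,0,0,0],[-30,-50,0,0,0,0],[-20,-50,0,0,0,0],[0,-40,0,0,0,0],[0,0,0,0,0,0],[0,0,0,0,0,0]]' >/dev/null
python3 st.py;python3 - <<'E'
from h import *
snap('scene','sc8');snap('top','top8')
crop('top8',165,330,150,275,4.8,'t8'); crop('sc8',165,345,170,300,4.4,'s8')
E
```

```text
t 8.75 gauge xy [-273.9 -192.4] z 176.9 yaw err 0.0018 zaxis [-0.004 -0.004 -1.   ] yax [ 0.285 -0.959  0.003] F [ 0.3  0.5 -0.2] gap 0.06376625835655704 j6 0.643951912000704
```

View pics/t8.png

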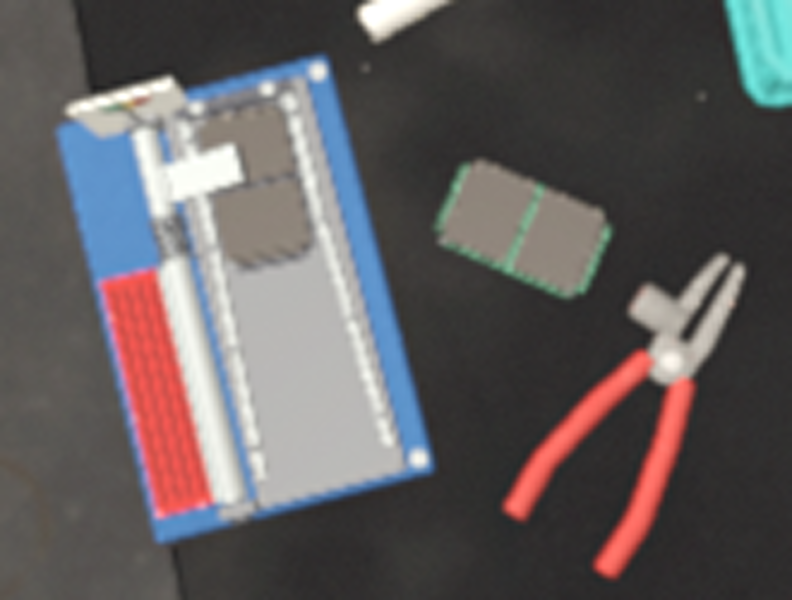

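View pics/s8.png

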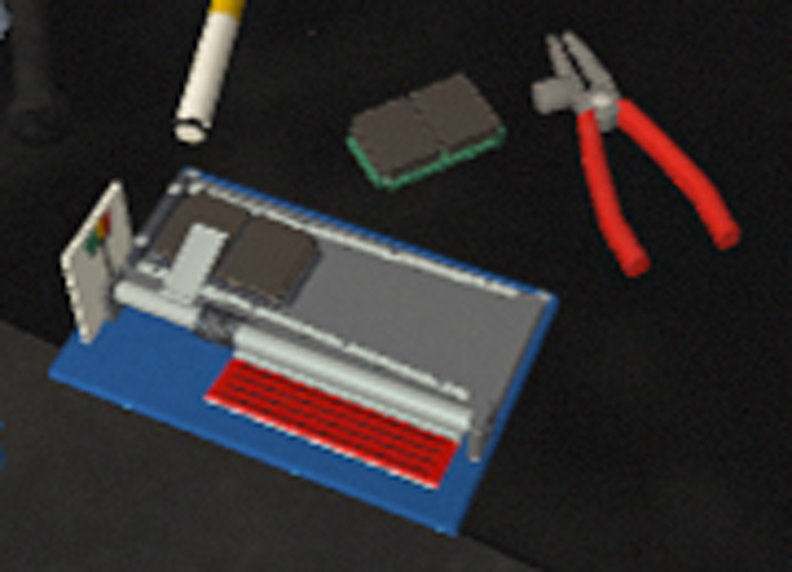

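```bash
python3 - <<'E'
from fit import *
p=np.load('g.npy');a=p[2]
for k,P,L in [(load('top8'),T,[(275,262),(248,112)]),(load('sc8'),S,[(304,268),(172,222)])]:
  for q in L:
    w=world(k,*P(q),.031)*1000; d=w[:2]-p[:2]
    print(q,np.round([np.cos(a)*d[0]+np.sin(a)*d[1],-np.sin(a)*d[0]+np.cos(a)*d[1]],1))
E
python3 st.py
```

```text
(275, 262) [-49.9  -1.3]
(248, 112) [25.2 -7.1]
(304, 268) [-49.4   0.7]
(172, 222) [24.2  1.1]
t 8.85 gauge xy [-273.4 -192.1] z 176.9 yaw err 0.0033 zaxis [-0.004 -0.005 -1.   ] yax [ 0.287 -0.958  0.004] F [-0.1 -0.3  0.7] gap 0.06380310036423953 j6 0.643808574468447
```

```bash
python3 - <<'E'
from h import *
crop('top8',195,240,160,210,12,'t9'); crop('sc8',190,250,205,250,12,'s9')
E
```

```text
(no output)
```

View pics/t9.png

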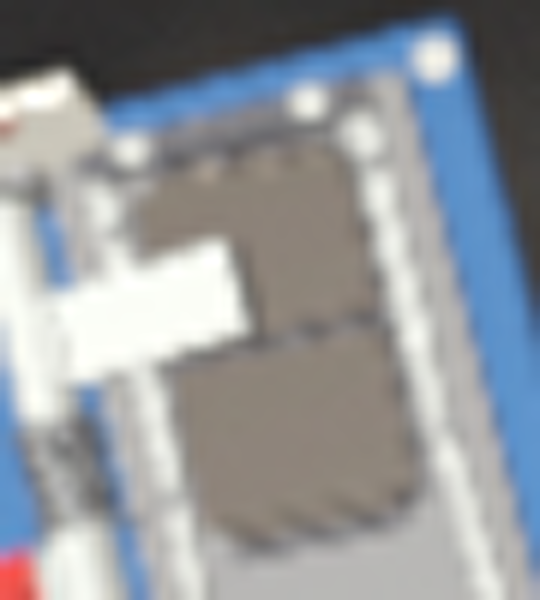

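View pics/s9.png

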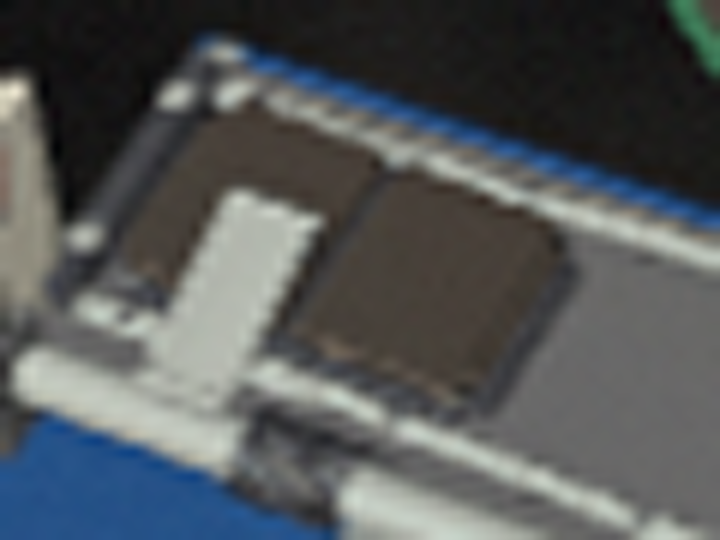

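The pad lies directly against the dark end stop, straight in the lane, with the clip's nose on it. The gripper is clear, so I am handing in.

```bash
python3 -m jog '[[0,0,0,0,0,0],[0,0,0,0,0,0],[0,0,0,0,0,0]]' | head -1; python3 -c "
from rig import hand_in; print(hand_in())"
```

```text
time_s: 9.22
the job is handed in; nothing more can be done
None
```

I pressed the thumb bar with one fingertip to about 0.4 rad. That angle is estimated from the fingertip height, since the clip cannot be read directly. While holding it, I pushed the pad with the other fingertip until it stopped moving at the end stop. There the push force rose from about 7 N to 17 N, with 8–20 N still on the bar. I then backed off, let the bar up and moved clear. The job was handed in at about 9.2 s.

- **Last pictures:** the pad lies straight in the lane with no visible gap to the end stop. The clip's nose rests on it, and the spare pad, marker and pliers look unmoved.
- **One disagreement:** the lining edges in both cameras put the pad's centre about 2 mm short of its seat. That is still inside the 4 mm limit. The force rise and the close-ups both show it against the stop, so I put this down to error in my fit of the gauge's position.
- **While backing off:** the fingers rose about 5 mm sooner than I intended, so the bar started up early. This came after the pad had been held against the stop for about 0.5 s.

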